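Lock a T-foot toggle clamp into a welding jig

ROBOT

A 6-joint arm with a two-finger parallel gripper is mounted at the origin on the work surface. World frame = base frame: x ahead of the robot, y to its left, z up, the work surface at z = 0. Lengths are in m, angles in rad, forces in N, time in s.
With the tool pointing down it reaches from about 0.25 to 0.725 m from the base axis. Payload 4 kg.
Tool frame: the origin (TCP) lies midway between the tips of the shut fingers; the grasp point (between the pads) lies 19 mm behind it; z points along the fingers, y is the line along which they close (so a half turn about z gives the same grasp; the last joint's range is limited). The gripper opens to 85 mm and grips with 20 to 120 N. Pads are 22 mm wide; open, the fingers measure 114 mm over their backs; the gripper's body (76 mm by 85 mm) begins 54 mm behind the grasp point. The pads swing forward as they close: fully open they stand 13 mm farther back than shut.
Start: joints at [1.174, 0.241, 0.005, 1.335, 0, 1.571], TCP at [0.193, 0.461, 0.231] pointing down, gripper open.
Joint ranges: [-2.72, 2.72], [-1.05, 1.87], [-1.09, 1.28], [-1.99, 2.15], [-1.42, 1.44], [-3.14, 3.14]. Speed limits (rad/s): [2.79, 2.79, 3.14, 3.14, 3.14, 3.14].

INTERFACE

Orientations are given as a unit quaternion [x, y, z, w].
In Python, from workcell import get_obs, camera, job_done, silhouettes gives the robot as it stands. The module is installed in compiled form; this text tells all that it offers.
- The arm moves only by the tool drive_tool, never from a script. Its argument "increments" is a list of rows, each a list of 3 entries, a list of its own where there are three numbers: the shift along the world's x, y, z in mm, then the turn, a rotation vector about the world's x, y, z in degrees, then the opening, from 0 (shut) to 1 (fully open). A call has 1 to 8 rows; each row shifts and turns the commanded pose from where the row before left it; what a row does not reach is not made up. A row lasts 1/12 s, in which the tool goes at most 41.7 mm and 7.16 degrees, less where a joint would pass 70% of its speed; a pose out of reach is approached as far as the arm can. A call is refused whole if a number of a shift passes 41.7 or a number of a turn 7.16, either way. A call with a gripper value outside its range is refused whole. The fingers move at their own pace and stop on an object; the grip force is fixed at half the most. Time passes only in rows, so rows that do not move let the fingers close. It gives the time, the measured TCP pose, the force, the opening and the grip force at its end, in the units of the state.
- get_obs(): the state, without advancing time (a new reading comes with each control period).
- camera(name): name is "scene" or "top" or "wrist"; returns a dict with "image" (400x640x3 uint8, red, green, blue), "K" (3x3 intrinsics, pixels), "view" (4x4, takes a point from world to camera coordinates). Camera axes: x right, y down, z forward; pixel columns grow to the right and rows downward; lengths in m; the calibration is good to about 2 mm. A picture is of the moment at which its call begins. There is no depth.
- job_done(): hands the job in; it is judged then, once.
Trained networks look in a picture, given as the dict that the camera call returned (one of the last four; its "shot" number tells which), for a name from the list of things; names that differ only in an ending like _2 or _b are one class to them, and where a whole thing is asked for, a point or a joint stands for the part that bears it (a point fixed in the world has none). Each returns a list of dicts, best first, with "conf" (0 to 1); they miss things now and then, are a little off and sometimes report something else, mostly with a low value. They report only what shows in the picture. A call takes as long as a camera call. They do not tell look-alikes from the thing itself.
- silhouettes(query, picture): "region" (400x640 bool, what is visible of it) and "bbox" ([left, top, right, bottom] in pixels, round what is visible of it).
The state is a dict: "clock": time; "joint_pos": joint angles; "joint_vel": joint speeds; "tau": joint torques, N m; "eef_pos": TCP position; "tool_rot": TCP orientation; "ft_force": force on the tool from outside, world axes, zero at the start; "ft_torque": the same for the moment, N m; "grip_width": finger opening in m; "grasp_force": force on a finger pad.
Only numpy, scipy, OpenCV 4.12 (cv2) and the standard library are available. Lean on these libraries where they do the work, as an engineer would, in place of code of your own. Each camera call takes 0.05 s, during which the arm holds its last target. There are 200 camera calls.

TASK

Take the toggle clamp out of the wooden parking block, pass its T-foot down through the narrow slot of the steel block on the jig, push it home against the spring and give it a quarter turn clockwise, so that it is locked in with its arm reaching over the angle iron; let it spring up into its seat and let go. Do not force it: never push the clamp against the jig with more than 45 N. Leave the other things on the bench where they are.

Things in the scene. Friction and masses are not known exactly. Their poses are not given: they have to be found in the camera images.
- clamp: Steel toggle clamp, 0.32 kg, standing upright in the wooden parking block on its flange. Origin: centre of the T-foot's underside; z up, x along its arm. Heights above the origin (mm): T-foot 0 to 7, a bar 30 long (x) and 8 wide (y); round shank of 8 diameter up to 22.5; round flange of 52 diameter, 22.5 to 28.5; then the upright body (grip).
- grip (a point): Middle of the clamp's upright body, the place to grip: at (0, 0, 62) mm in the clamp's frame. The body is 42 along x, 24 along y (flat sides), from height 28.5 to 82.5. The red handle (16 thick, heights 56 to 83) reaches to x = -98.
- pad (a point): Rubber underside of the spindle that hangs from the arm, at (70, 0, 46) mm in the clamp's frame. The arm is 12 wide, at heights 67 to 77, and reaches to x = +79.
- park: Parking block of brown wood fixed to the bench, 100 x 100 x 35 mm, with a 38 mm round hole through its middle in which the T-foot hangs free, 12.5 mm above the bench. Origin: centre of its underside, z up.
- jig: Jig fixed to the bench: plywood board, x = -115 to 85, y = -110 to 110, 12 mm thick. Origin on its underside, z up. On it towards -x a steel slot block 76 x 76 mm, flat top 48 mm above the bench; towards +x a timber along y with an angle iron on it (x = 5 to 59, y = -95 to 95, top 62 mm above the bench). The spring and lock in the block: see home and seat.
- slot (a point): Where the middle of the slot's mouth (at the block's top) would be with the block at the -x end of its track: (-58, 0, 48) mm in the jig's frame. The block was set by hand and stands fast: the true slot lies 2 to 14 mm from here towards the jig's +x (exact in y and yaw), not measured: feel or look for it. Slot: 33 mm along the jig's y, 10 mm along its x.
- home (a point): Where the foot's underside is when pushed home, flange on the block: 22.5 mm below the block's top. Enter with the arm along the jig's +y. The foot meets a sprung plunger 15.5 mm down (8 N up, 14 N at home, the clamp's weight helps). Only when 20.5 mm down or deeper can it turn, and only clockwise seen from above, to a stop after a quarter turn, arm then along the jig's +x.
- seat (a point): Where the foot's underside is when locked: 16 mm below the block's top. After the quarter turn, let up: the spring lifts the foot 6.5 mm into a cross groove under the slot plate that keeps it from turning back; the flange then stands 6.5 mm clear of the block. Like slot, these two points are given for the block at the end of its track.
- plain_clamp: Bystander: another toggle clamp of the same make on a flat 60 x 50 mm plate, without a T-foot, standing on the bench, 60 mm high. Origin under its plate.
- hammer: Bystander: a hammer lying on the bench.
- can: Bystander: a grey can, 66 mm across and 150 mm high, standing on the bench. Origin under its base.
- square: Bystander: a steel square (stock 90 x 18 x 18 mm, blade 120 mm) lying on the bench. Origin under the middle of its stock.
There are look-alikes about, which are no part of the job. What is shaped like the clamp but blue or turquoise is not meant.

How it is judged:
By the outcome, as a careful person would: the job done as asked, in the order asked, and still so for the second after the job is handed in, with the robot touching nothing.
It also fails if it takes over 64 s, if anything falls off the work surface, if the arm or the gripper's body presses on something with over 40 N, if the wrist force passes 120 N, or if a joint passes its speed limit or range.

## Working session

There is one attempt and no reset: what is moved stays moved. The work goes in short steps, Python scripts to look and compute and a tool call to move; the robot and the scene stay as the last step left them, time stands still between calls to the robot, and variables do not carry over. Pictures are saved under pics/ and viewed, at most 10 in all, crops included, and the job is handed in when it is done.

Besides the shell and the picture viewer there is one more tool, called as name(argument=value, ...), one argument or row to a line, values as JSON. drive_tool: Moves the arm, as the interface text tells. Its arguments: {"type":"object","properties":{"increments":{"type":"array"}},"required":["increments"]}

```bash
mkdir -p pics; cat > h.py <<'E'
import numpy as np, cv2
from workcell import get_obs, camera, job_done, silhouettes
def save(p,n,crop=None,s=1):
    im=p["image"][:,:,::-1]
    if crop: im=im[crop[1]:crop[3],crop[0]:crop[2]]
    cv2.imwrite("pics/"+n,cv2.resize(im,None,fx=s,fy=s,interpolation=cv2.INTER_CUBIC))
def onplane(p,uv,z):
    V=np.array(p["view"]);R=V[:3,:3];c=-R.T@V[:3,3]
    d=R.T@np.linalg.inv(p["K"])@np.array([uv[0],uv[1],1.]);return c+d*(z-c[2])/d[2]
def proj(p,X):
    V=np.array(p["view"]);q=p["K"]@(V[:3,:3]@np.array(X,float)+V[:3,3]);return q[:2]/q[2]
def tri(obs):
    A=[];b=[]
    for p,uv in obs:
        V=np.array(p["view"]);R=V[:3,:3];c=-R.T@V[:3,3]
        d=R.T@np.linalg.inv(p["K"])@np.array([uv[0],uv[1],1.]);d/=np.linalg.norm(d)
        M=np.eye(3)-np.outer(d,d);A.append(M);b.append(M@c)
    A=np.vstack(A);b=np.hstack(b);x=np.linalg.lstsq(A,b,rcond=None)[0];return x,np.linalg.norm(A@x-b)
E
cat > s1.py <<'E'
from h import *
ims=[]
for n in("top","scene"):
    p=camera(n);save(p,n+"1.png",None,1);ims.append(p["image"])
    print(n,np.round(p["K"],1).tolist(),np.round(p["view"],4).tolist())
    for q in("clamp","park","jig","plain_clamp","can","square","hammer"):
        for r in silhouettes(q,p)[:3]:
            ys,xs=np.nonzero(r["region"]);print(q,round(r["conf"],2),r["bbox"],len(xs),round(xs.mean(),1),round(ys.mean(),1))
cv2.imwrite("pics/both.png",cv2.resize(np.vstack(ims)[:,:,::-1],(480*1,600)))
print(get_obs())
E
python3 s1.py
```

```text
top [[403.9, 0.0, 318.6], [0.0, 403.9, 200.4], [0.0, 0.0, 1.0]] [[0.0107, -0.9999, -0.0059, -0.0215], [-0.9955, -0.0101, -0.0946, 0.5599], [0.0945, 0.0069, -0.9955, 1.2302], [0.0, 0.0, 0.0, 1.0]]
clamp 0.91 [345.6, 140.6, 381.9, 183.7] 366 360.7 162.5
clamp 0.8 [370.0, 256.7, 386.8, 311.0] 371 377.9 281.3
clamp 0.78 [353.3, 206.1, 405.1, 237.7] 389 377.8 219.7
park 0.94 [354.3, 207.6, 391.7, 238.6] 770 374.0 222.9
jig 0.66 [226.2, 193.4, 297.3, 258.8] 4463 261.7 224.5
plain_clamp 0.96 [433.5, 247.3, 484.8, 293.6] 549 455.9 271.6
can 0.9 [125.2, 199.6, 166.0, 221.5] 814 145.1 208.5
square 0.7 [449.3, 154.6, 481.9, 194.0] 493 468.2 178.5
square 0.59 [226.4, 192.6, 296.9, 257.9] 4429 261.6 224.2
hammer 0.97 [274.5, 99.6, 316.3, 173.9] 777 293.9 141.7
scene [[506.3, 0.0, 317.9], [0.0, 506.3, 199.6], [0.0, 0.0, 1.0]] [[-0.689, 0.7246, 0.0153, 0.3969], [0.4075, 0.4048, -0.8186, -0.1608], [-0.5993, -0.5578, -0.5742, 1.8352], [0.0, 0.0, 0.0, 1.0]]
clamp 0.84 [302.0, 140.1, 348.8, 169.4] 440 325.4 153.8
clamp 0.79 [264.6, 158.8, 319.3, 186.2] 504 291.2 170.2
clamp 0.79 [245.1, 175.9, 264.4, 2
[... 438 characters left out ...]
int_pos': array([ 1.17399672e+00,  2.40559655e-01,  5.02682287e-03,  1.33519734e+00,
       -1.01174630e-05,  1.57081589e+00]), 'joint_vel': array([-8.82808772e-05,  4.75176440e-04, -1.21482940e-03, -7.76640241e-04,
        3.24084615e-04, -5.98039143e-04]), 'tau': array([-3.07147127e-05, -3.72150922e+01,  2.52678001e+01,  8.41189958e-04,
        9.41682606e-05,  1.04986825e-06]), 'eef_pos': array([0.19324255, 0.46116304, 0.2313369 ]), 'tool_rot': array([1.97110366e-01, 9.80381305e-01, 3.14315102e-05, 1.14787592e-05]), 'ft_force': array([-0.4336596 , -0.56520623,  0.20712071]), 'ft_torque': array([ 0.01746827, -0.04402618, -0.00939123]), 'grasp_force': 0.0, 'grip_width': 0.08546708926377435}
```

```bash
python3 -c "
import cv2
a=cv2.imread('pics/top1.png')[80:330,100:500];b=cv2.imread('pics/scene1.png')[100:330,160:520]
cv2.imwrite('pics/t2.png',cv2.resize(a,(800,500),interpolation=cv2.INTER_CUBIC));cv2.imwrite('pics/s2.png',cv2.resize(b,(792,506),interpolation=cv2.INTER_CUBIC))"
```

```text
(no output)
```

View pics/t2.png

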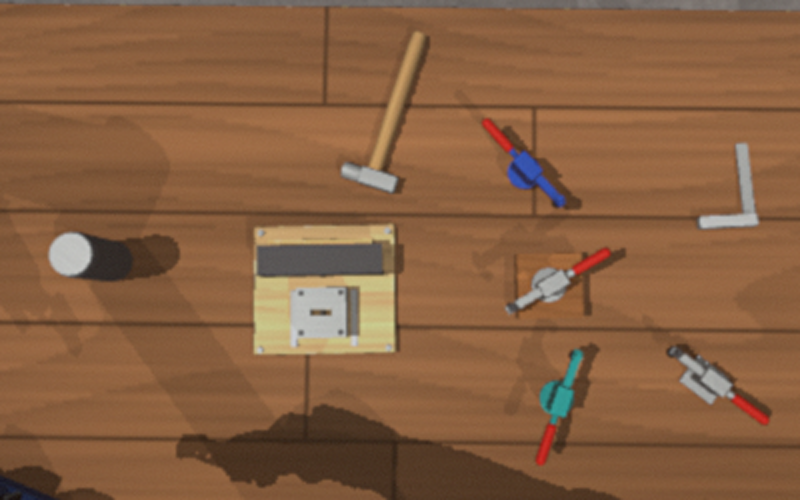

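View pics/s2.png

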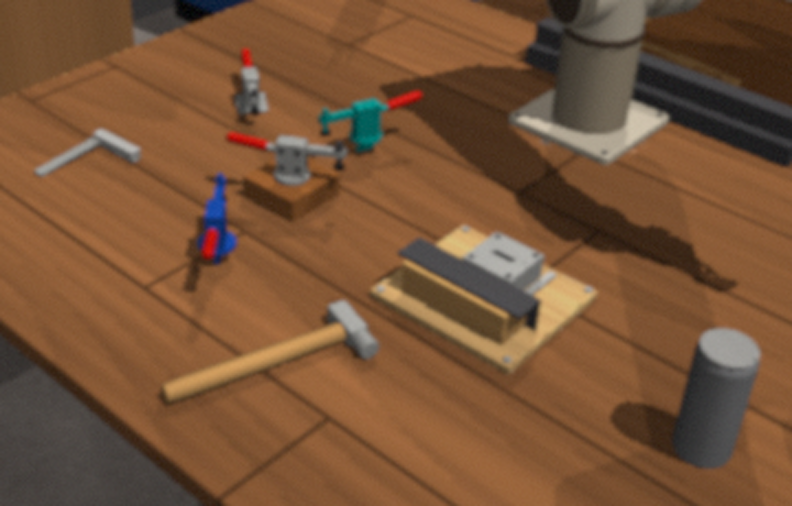

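Candidates in the top picture: the grey clamp with red handle in the brown block at (376,221), the blue one (362,163), the turquoise one (379,280) and the grey plain clamp on a flat plate (456,271). By the description it is the one at (376,221). The slot shows at about (260,236), and the jig's +x (towards the angle iron) points up in the image.

```bash
cat > s2.py <<'E'
from h import *
t=camera("top");s=camera("scene");w=camera("wrist");save(w,"w0.png")
T=lambda u,v:(100+u/2,80+v/2); S=lambda u,v:(160+u/2.2,100+v/2.2)
for n,a,b in [("slot",(320,312),(504,256)),("body",(552,283),(292,147)),("handle tip",(607,251),(231,137)),("arm tip",(512,308),(340,148)),("jig +x+y",(258,229),(508,361)),("+x-y",(391,229),(377,290)),("-x-y",(391,348),(463,231))]:
    x,r=tri([(t,T(*a)),(s,S(*b))]);print(n,np.round(x*1000),round(r*1000,1))
print("park top",np.round(onplane(t,T(551,284),.035)*1000), "jig -x+y", onplane(t,T(260,348),.012))
save(t,"choice.png",(340,190,420,250),5)
V=w["view"];R=V[:3,:3];print("cam",-R.T@V[:3,3],R.round(3).tolist(),w["K"][0,0],w["K"][:2,2])
E
python3 s2.py
```

```text
slot [448. 160.  47.] 1.1
body [ 495. -187.   83.] 1.4
handle tip [ 542. -267.   86.] 0.5
arm tip [ 457. -128.   91.] 1.7
jig +x+y [577. 266.  15.] 0.3
+x-y [580.  57.   8.] 0.3
-x-y [394.  54.   6.] 2.2
park top [ 495. -191.   35.] jig -x+y [0.3912344  0.25830064 0.012     ]
cam [0.12600476 0.48950579 0.37344341] [[0.386, 0.922, 0.001], [0.884, -0.371, 0.286], [0.264, -0.109, -0.958]] 306.56222077835633 [319.69184329 199.73598315]
```

View pics/choice.png

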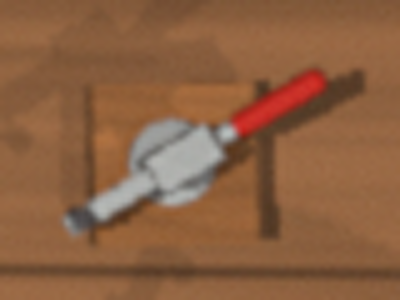

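The crop confirms the grey clamp with red handle in the wooden block: arm tip at lower left, handle at upper right, yaw about 121°. First move: over the jig slot, turning to the entry yaw, for close wrist pictures.

drive_tool(
  increments=[
    [[16,-19,-3],[0,0,7],1],
    [[16,-19,-3],[0,0,7],1],
    [[16,-19,-3],[0,0,7],1],
    [[16,-19,-3],[0,0,7],1],
    [[16,-19,-3],[0,0,7],1],
    [[16,-19,-3],[0,0,7],1],
    [[16,-19,-3],[0,0,7],1],
    [[16,-19,-3],[0,0,7],1],
  ],
)

```text
clock: 1.62
eef_pos: [0.3219, 0.3082, 0.2073]
tool_rot: [-0.289, 0.957, 0.0, 0.0]
ft_force: [-0.1, 1.1, -0.7]
grip_width: 0.0858
grasp_force: 0.0
```

drive_tool(
  increments=[
    [[16,-19,-5],[0,0,7],1],
    [[16,-19,-5],[0,0,7],1],
    [[16,-19,-5],[0,0,7],1],
    [[16,-19,-5],[0,0,7],1],
    [[16,-19,-5],[0,0,7],1],
    [[16,-19,-5],[0,0,7],1],
    [[16,-19,-5],[0,0,7],1],
    [[16,-10,-5],[0,0,7],1],
  ],
)

```text
clock: 2.28
eef_pos: [0.4498, 0.1642, 0.1672]
tool_rot: [-0.704, 0.71, -0.0, -0.0]
ft_force: [0.3, 0.1, -0.3]
grip_width: 0.0851
grasp_force: 0.0
```

drive_tool(
  increments=[
    [[0,0,0],[0,0,0.7],1],
    [[0,0,0],[0,0,0],1],
    [[0,0,0],[0,0,0],1],
  ],
)

```text
clock: 2.53
eef_pos: [0.4488, 0.1664, 0.1673]
tool_rot: [-0.706, 0.708, 0.0, -0.0]
ft_force: [0.0, 0.4, -0.1]
grip_width: 0.0852
grasp_force: 0.0
```

```bash
cat > s3.py <<'E'
from h import *
import sys,pickle
w=camera("wrist");save(w,sys.argv[1]+".png");pickle.dump({k:w[k] for k in("image","K","view")},open(sys.argv[1]+".pkl","wb"))
o=get_obs();print(o["clock"],o["eef_pos"],o["tool_rot"],o["joint_pos"].round(2),o["ft_force"])
E
python3 s3.py j1
```

```text
2.5833 [0.4486617  0.16662677 0.16745699] [-7.06643063e-01  7.07570167e-01  1.96023812e-04 -4.91296748e-05] [ 0.36  0.24 -0.17  1.16  0.   -1.21] [0.10950499 0.59709023 0.13417882]
```

View pics/j1.png

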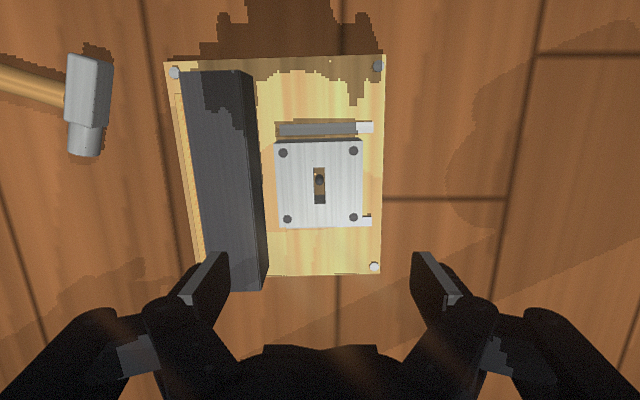

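The wrist picture looks straight at the jig: board corners at (165,62), (384,55), (375,267), steel block at (275–362,140–227), slot at (314–326,167–204) with the plunger at (320,180); hammer at left. A second view gives stereo.

drive_tool(
  increments=[
    [[0,-20,0],[0,0,0],1],
    [[0,-20,0],[0,0,0],1],
    [[0,0,0],[0,0,0],1],
    [[0,0,0],[0,0,0],1],
    [[0,0,0],[0,0,0],1],
  ],
)

```text
clock: 3.0
eef_pos: [0.4491, 0.1271, 0.1677]
tool_rot: [-0.707, 0.707, -0.0, 0.001]
ft_force: [0.0, -1.0, -0.3]
grip_width: 0.0856
grasp_force: 0.0
```

```bash
python3 s3.py j2; cat > s4.py <<'E'
from h import *
import pickle
P=[pickle.load(open(f"j{i}.pkl","rb")) for i in(1,2)]
def block(p,c):
    im=p["image"].astype(int);g=im.mean(2);sat=im.max(2)-im.min(2)
    u,v=c;m=((g>120)&(sat<25)).astype(np.uint8)
    n,l,st,_=cv2.connectedComponentsWithStats(m);k=l[v,u+25]
    blk=(l==k).astype(np.uint8);cn=max(cv2.findContours(blk,cv2.RETR_EXTERNAL,cv2.CHAIN_APPROX_NONE)[0],key=cv2.contourArea)
    # slot: hole in block near c
    hole=cv2.morphologyEx(blk,cv2.MORPH_CLOSE,np.ones((3,3)))
    n2,l2,s2,c2=cv2.connectedComponentsWithStats(1-hole)
    k2=[i for i in range(1,n2) if 150<s2[i,4]<1500 and np.hypot(*(c2[i]-c))<20]
    sl=(l2==k2[0]).astype(np.uint8) if k2 else None
    return st[k],cv2.minAreaRect(cn),(cv2.minAreaRect(cv2.findContours(sl,0,1)[0][0]),s2[k2[0]]) if k2 else None
c=[(320,185)];c.append(tuple(np.round(proj(P[1],onplane(P[0],c[0],.048))).astype(int)))
R=[block(p,q) for p,q in zip(P,c)]
for r in R:print(r)
for p,r in zip(P,R):
    if r[2]: print("slot@48",onplane(p,r[2][0][0],.048)*1000, [np.round(onplane(p,q,.048)*1000,1).tolist() for q in cv2.boxPoints(r[2][0])])
    print("blk@48",[np.round(onplane(p,q,.048)*1000,1).tolist() for q in cv2.boxPoints(r[1])])
try: print(tri([(p,r[2][0][0]) for p,r in zip(P,R)]))
except Exception as e: print(e)
ims=[cv2.resize(p["image"][q[1]-65:q[1]+60,q[0]-75:q[0]+75],None,fx=2.6,fy=4,interpolation=cv2.INTER_CUBIC) for p,q in zip(P,c)]
print(c);cv2.imwrite("pics/jj.png",np.hstack(ims)[:,:,::-1])
E
python3 s4.py
```

```text
3.05 [0.44915769 0.12714102 0.16764379] [ 7.07222809e-01 -7.06990580e-01  1.79956351e-05 -4.67219337e-04] [ 0.28  0.21 -0.2   1.16  0.   -1.3 ] [-0.90401759  0.46406824  0.33013052]
(array([ 273,  141,   99,   87, 6778], dtype=int32), ((322.1060485839844, 184.2869110107422), (85.63286590576172, 95.6276626586914), 88.15238952636719), (((318.5, 185.5), (35.0, 11.0), 90.0), array([313, 168,  12,  36, 399], dtype=int32)))
(array([ 276,  186,   95,   79, 5959], dtype=int32), ((323.05511474609375, 225.26390075683594), (77.74330139160156, 92.17375183105469), 88.21009063720703), (((319.482177734375, 226.9833526611328), (32.325618743896484, 10.13191032409668), 88.02507019042969), array([314, 211,  12,  33, 338], dtype=int32)))
slot@48 [449.691757   159.17933307  48.        ] [[454.4, 143.6, 48.0], [444.9, 143.6, 48.0], [444.8, 175.3, 48.0], [454.7, 175.3, 48.0]]
blk@48 [[488.0, 122.2, 48.0], [407.5, 119.8, 48.0], [401.6, 196.9, 48.0], [489.0, 199.7, 48.0]]
slot@48 [449.33542111 159.12554739  48.        ] [[454.4, 143.7, 48.0], [445.3, 143.3, 48.0], [444.1, 175.1, 48.0], [453.5, 175.4, 48.0]]
blk@48 [[487.8, 122.2, 48.0], [406.8, 119.5, 48.0], [401.1, 195.4, 48.0], [488.7, 198.6, 48.0]]
(array([0.44951483, 0.15925403, 0.0476865 ]), np.float64(0.00025253327687949735))
[(320, 185), (np.int64(321), np.int64(227))]
```

View pics/jj.png

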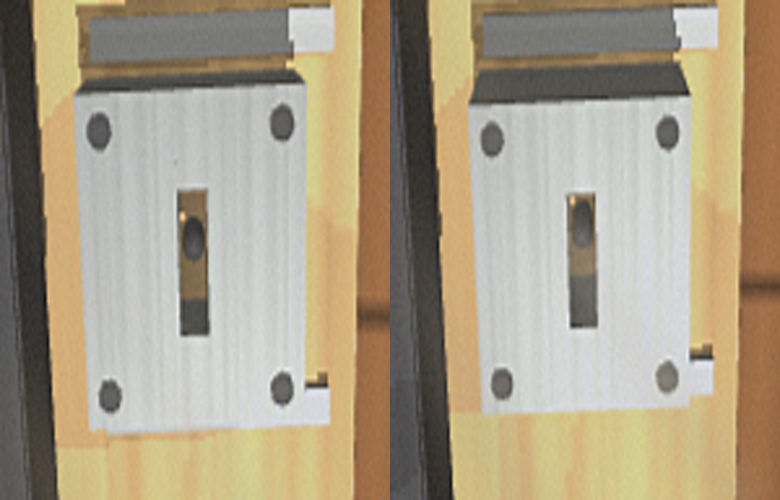

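The crops show the block with four screws and the slot with the plunger in it (slot centre at about (319,186) and (319,227) in the full pictures); stereo gives the slot at (449.5,159.2,47.7) mm. Next, the jig's yaw from the four screws.

```bash
cat > s5.py <<'E'
from h import *
import pickle
for i,(cu,cv) in zip((1,2),((320,185),(321,227))):
    p=pickle.load(open(f"j{i}.pkl","rb"));g=p["image"].astype(int).mean(2)
    W=[]
    for du,dv in((-36,-32),(34,-34),(-32,33),(34,32)):
        # local dark weighted centroid
        u0,v0=cu+du,cv+dv
        if i==2: v0=cv+int(dv*.95)
        u0+=0
        for it in range(4):
            a,b=int(round(u0))-6,int(round(v0))-6;q=g[b:b+13,a:a+13];w=np.clip(np.median(q)-25-q,0,None)
            vv,uu=np.mgrid[b:b+13,a:a+13];u0,v0=(w*uu).sum()/w.sum(),(w*vv).sum()/w.sum()
        W.append(onplane(p,(u0,v0),.048)*1000)
    W=np.array(W)[:,:2];print(W.round(1).tolist(),"mean",W.mean(0).round(2))
    ang=lambda d:np.degrees(np.arctan2(d[1],d[0]))
    print("yaw from y-edges",ang(W[0]-W[2])-90,ang(W[1]-W[3])-90,"x-edges",ang(W[0]-W[1]),ang(W[2]-W[3]))
E
python3 s5.py
```

```text
[[480.1, 130.2], [420.2, 128.5], [478.5, 190.1], [418.5, 188.4]] mean [449.31 159.29]
yaw from y-edges -178.44977897337094 -178.33585001734892 x-edges 1.5756941254003296 1.6312516401659596
[[480.2, 130.2], [420.1, 128.5], [478.4, 190.1], [418.4, 188.3]] mean [449.28 159.27]
yaw from y-edges -178.31764421085262 -178.3872170767627 x-edges 1.6066106561688 1.7259913830852165
```

drive_tool(
  increments=[
    [[8,-30,8],[0,0,7],1],
    [[8,-30,8],[0,0,7],1],
    [[8,-30,4],[0,0,7],1],
    [[8,-30,0],[0,0,7],1],
    [[8,-30,0],[0,0,2],1],
    [[6,-35,0],[0,0,0],1],
    [[0,-35,0],[0,0,0],1],
    [[0,-40,0],[0,0,0],1],
  ],
)

```text
clock: 3.72
eef_pos: [0.4953, -0.1312, 0.1868]
tool_rot: [0.864, -0.504, 0.0, -0.0]
ft_force: [0.9, 0.8, 0.9]
grip_width: 0.0853
grasp_force: 0.0
```

drive_tool(
  increments=[
    [[0,-30,0],[0,0,0],1],
    [[0,-20,0],[0,0,0],1],
    [[0,0,0],[0,0,0],1],
    [[0,0,0],[0,0,0],1],
    [[0,0,0],[0,0,0],1],
  ],
)

```text
clock: 4.13
eef_pos: [0.4947, -0.18, 0.1866]
tool_rot: [0.863, -0.505, -0.0, -0.0]
ft_force: [-0.4, 0.6, 0.5]
grip_width: 0.0855
grasp_force: 0.0
```

```bash
python3 s3.py c1
```

```text
4.1833 [ 0.49476696 -0.17973541  0.18668464] [ 8.63542911e-01 -5.04275253e-01 -2.73286282e-04 -1.87656433e-04] [-0.35  0.32 -0.01  1.24  0.   -2.43] [ 0.29065064 -0.65331033 -0.59882377]
```

View pics/c1.png

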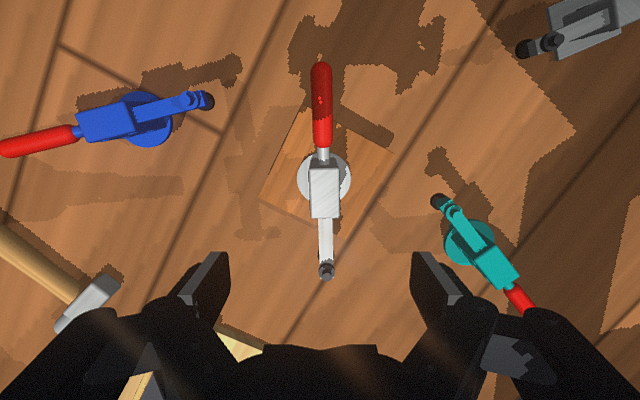

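The close view shows the clamp in its wooden block: handle tip (321,65), flange (323,180), body (325,190), arm tip (326,270), nearly aligned with the tool; blue at (125,120), turquoise at (480,240), plain clamp at (590,30) are not meant. Second view for stereo.

drive_tool(
  increments=[
    [[-10,17,0],[0,0,0],1],
    [[-10,18,0],[0,0,0],1],
    [[0,0,0],[0,0,0],1],
    [[0,0,0],[0,0,0],1],
    [[0,0,0],[0,0,0],1],
  ],
)

```text
clock: 4.6
eef_pos: [0.4751, -0.1453, 0.1871]
tool_rot: [0.864, -0.504, 0.001, -0.0]
ft_force: [0.7, 0.3, -0.4]
grip_width: 0.0859
grasp_force: 0.0
```

```bash
python3 s3.py c2; cat > s6.py <<'E'
from h import *
import pickle
P=[pickle.load(open(f"c{i}.pkl","rb")) for i in(1,2)]
c=[np.array([325,190])];c.append(np.round(proj(P[1],onplane(P[0],c[0],.095))).astype(int));print(c)
ims=[cv2.resize(p["image"][q[1]-45:q[1]+45,q[0]-30:q[0]+30],None,fx=6.5,fy=6.5,interpolation=cv2.INTER_CUBIC) for p,q in zip(P,c)]
cv2.imwrite("pics/cc.png",np.hstack(ims)[:,:,::-1])
# handle axis by colour
for p in P:
    im=p["image"].astype(int);m=((im[...,0]>110)&(im[...,1]<60)&(im[...,2]<60)).astype(np.uint8)
    n,l,st,ce=cv2.connectedComponentsWithStats(m)
    k=max(range(1,n),key=lambda i:st[i,4]*(abs(ce[i][0]-322)<25));ys,xs=np.nonzero(l==k)
    f=np.polyfit(ys,xs,1);print("handle",st[k],ce[k],"fit",f)
    for v in(st[k,1]+10,st[k,1]+70):print(onplane(p,(np.polyval(f,v),v),.0825)*1000)
E
python3 s6.py
```

```text
4.65 [ 0.4752544  -0.14568956  0.1870861 ] [ 8.63457318e-01 -5.04421626e-01  5.28189238e-04 -6.97176965e-05] [-0.3   0.26 -0.09  1.22 -0.   -2.38] [-0.55727102  0.15640805  0.7843468 ]
[array([325, 190]), array([325, 139])]
handle [ 312   62   21   86 1404] [323.03490028 105.36253561] fit [-2.28025718e-03  3.23275154e+02]
[ 540.88341077 -266.57504822   82.5       ]
[ 519.36627243 -228.44557038   82.5       ]
handle [ 310    0   24   93 1735] [322.55273775  42.57925072] fit [5.56913739e-02 3.20181441e+02]
[ 543.24904206 -266.64310384   82.5       ]
[ 521.63895287 -233.53289135   82.5       ]
```

View pics/cc.png

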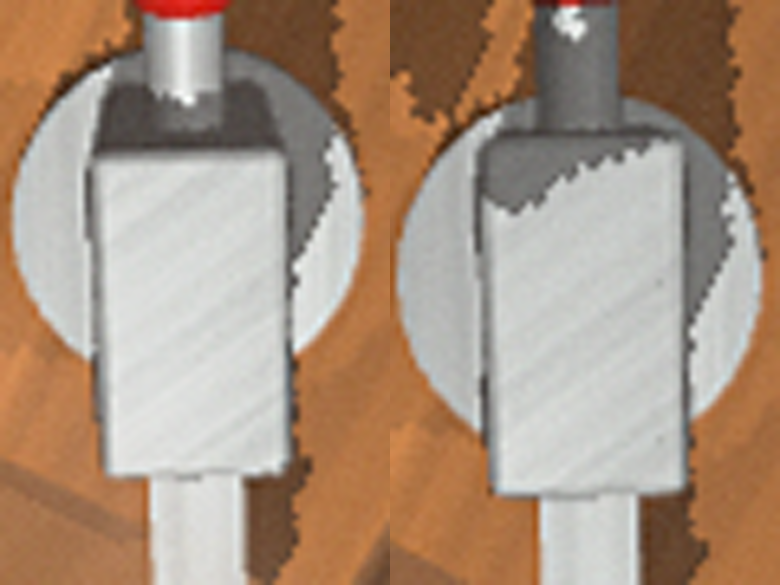

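The crop shows the body top: corners (94,155),(283,153),(288,470),(105,475) in the left view and (90,140),(293,140),(297,490),(105,494) in the right one, flange round behind it.

```bash
cat > s7.py <<'E'
from h import *
import pickle
P=[pickle.load(open(f"c{i}.pkl","rb")) for i in(1,2)]
A=[[(94,155),(283,153),(288,470),(105,475)],[(90,140),(293,140),(297,490),(105,494)]]
px=lambda i,c:(np.array(c)+.5)/6.5-.5+[(295,145),(295,94)][i]
Q=[tri([(P[i],px(i,A[i][k])) for i in(0,1)])[0]*1000 for k in range(4)]
print(np.round(Q,1),np.mean(Q,0))
for i in(0,1):
    W=np.array([onplane(P[i],px(i,a),.095)*1000 for a in A[i]])[:,:2]
    d=(W[2]+W[3]-W[0]-W[1])/2;e=W[1]-W[0]+W[2]-W[3]
    print("centre@95",W.mean(0),"len",np.linalg.norm(d),"wid",np.linalg.norm(e)/2,"yaw",np.degrees(np.arctan2(d[1],d[0])),np.degrees(np.arctan2(e[1],e[0])))
# flange ellipse left/right extreme
print(np.degrees(np.arctan2(-.504,.8635))*2+180)
E
python3 s7.py
```

```text
[[ 515.8 -199.8   94.6]
 [ 495.9 -211.1   93.4]
 [ 474.7 -176.2   91.9]
 [ 494.6 -164.6   92.8]] [ 495.22517972 -187.92897679   93.17579015]
centre@95 [ 495.63004192 -188.36213711] len 40.168381199076414 wid 22.61516390359612 yaw 121.01938608143605 -149.4360111443409
centre@95 [ 495.3250104  -188.17305308] len 40.45556570776988 wid 22.94517638147778 yaw 121.28974324519503 -149.92288440981073
119.45825091065902
```

drive_tool(
  increments=[
    [[10,-21,0],[0,0,1.3],0.65],
    [[10,-21,0],[0,0,0],0.65],
    [[0.3,-0.6,-15],[0,0,0],0.65],
    [[0,0,-20],[0,0,0],0.65],
    [[0,0,-20],[0,0,0],0.65],
    [[0,0,0],[0,0,0],0.65],
    [[0,0,0],[0,0,0],0.65],
  ],
)

```text
clock: 5.23
eef_pos: [0.4942, -0.1887, 0.1308]
tool_rot: [0.869, -0.495, -0.001, 0.0]
ft_force: [0.3, 0.2, 0.7]
grip_width: 0.0555
grasp_force: 0.0
```

drive_tool(
  increments=[
    [[1,0.3,-20],[0,0,0],0.65],
    [[0,0,-20],[0,0,0],0.65],
    [[0,0,-20],[0,0,0],0.65],
    [[0,0,-16],[0,0,0],0.65],
    [[0,0,0],[0,0,0],0.65],
    [[0,0,0],[0,0,0],0.65],
    [[0,0,0],[0,0,0],0.65],
  ],
)

```text
clock: 5.82
eef_pos: [0.4974, -0.189, 0.0576]
tool_rot: [0.869, -0.495, 0.002, -0.0]
ft_force: [-0.3, 0.7, 0.3]
grip_width: 0.0555
grasp_force: 0.0
```

drive_tool(
  increments=[
    [[0,0,0],[0,0,0],0],
    [[0,0,0],[0,0,0],0],
    [[0,0,0],[0,0,0],0],
    [[0,0,0],[0,0,0],0],
    [[0,0,0],[0,0,0],0],
    [[0,0,0],[0,0,0],0],
    [[0,0,0],[0,0,0],0],
    [[0,0,0],[0,0,0],0],
  ],
)

```text
clock: 6.48
eef_pos: [0.4969, -0.1889, 0.0572]
tool_rot: [0.869, -0.495, 0.001, -0.0]
ft_force: [-0.0, 0.9, 6.3]
grip_width: 0.0235
grasp_force: 59.7
```

Gripped (23.5 mm, 60 N). Lift straight out.

drive_tool(
  increments=[
    [[0,0,8],[0,0,0],0],
    [[0,0,12],[0,0,0],0],
    [[0,0,15],[0,0,0],0],
    [[0,0,15],[0,0,0],0],
    [[0,0,15],[0,0,0],0],
    [[0,0,13],[0,0,0],0],
    [[0,0,0],[0,0,0],0],
    [[0,0,0],[0,0,0],0],
  ],
)

```text
clock: 7.15
eef_pos: [0.4961, -0.1884, 0.1341]
tool_rot: [0.869, -0.495, 0.0, -0.0]
ft_force: [-0.3, 0.0, -3.2]
grip_width: 0.0234
grasp_force: 59.0
```

```bash
python3 s3.py g1; python3 -c "
import cv2;a=cv2.imread('pics/g1.png');cv2.imwrite('pics/g1c.png',cv2.resize(a[40:360,220:420],None,fx=1.85,fy=1.85,interpolation=cv2.INTER_CUBIC))"
```

```text
7.2 [ 0.49542252 -0.1881958   0.1331901 ] [ 8.68808337e-01 -4.95148273e-01 -5.07212634e-04  6.36172929e-05] [-0.36  0.36 -0.09  1.12  0.   -2.47] [-1.04357412 -0.1993328  -3.19313464]
```

View pics/g1c.png

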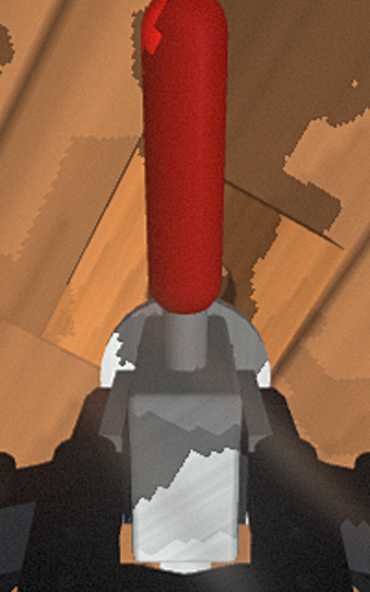

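The clamp hangs in the hand above its block, body-top back corners at full-image (290.5,253) and (350,252.7), front at (291,342),(349,341).

```bash
cat > s8.py <<'E'
from h import *
import pickle
p=pickle.load(open("g1.pkl","rb"));t=np.array([.49542,-.18820]);z=.13319+.0378
a=np.radians(120.7);X=np.array([np.cos(a),np.sin(a)]);Y=np.array([-X[1],X[0]])
for c in[(131,395),(241,394),(239,558),(132,560)]:
    w=onplane(p,(np.array(c)+.5)/1.85-.5+[220,40],z);d=w[:2]-t;print("rel TCP, clamp x,y mm:",(d@X*1000).round(2),(d@Y*1000).round(2))
# slot measured
s=np.array([449.3,159.28]);j=np.radians(91.6)
print("TCP target if TCP at clamp x=-1.2:",s-1.2*np.array([np.cos(j),np.sin(j)]))
E
python3 s8.py
```

```text
rel TCP, clamp x,y mm: -20.16 -11.47
rel TCP, clamp x,y mm: -20.39 11.0
rel TCP, clamp x,y mm: 20.07 11.65
rel TCP, clamp x,y mm: 20.64 -12.38
TCP target if TCP at clamp x=-1.2: [449.33350597 158.08046786]
```

drive_tool(
  increments=[
    [[-6,40,2],[0,0,-3.6],0],
    [[-6,40,0],[0,0,-3.6],0],
    [[-6,40,0],[0,0,-3.6],0],
    [[-6,40,0],[0,0,-3.6],0],
    [[-6,40,0],[0,0,-3.6],0],
    [[-6,40,0],[0,0,-3.6],0],
    [[-6,40,0],[0,0,-3.6],0],
    [[-4,30,0],[0,0,-3.6],0],
  ],
)

```text
clock: 7.87
eef_pos: [0.4478, 0.124, 0.1345]
tool_rot: [0.718, -0.696, -0.001, 0.001]
ft_force: [0.6, 0.4, -2.4]
grip_width: 0.0233
grasp_force: 59.1
```

drive_tool(
  increments=[
    [[0,20,0],[0,0,-0.3],0],
    [[0,12,0],[0,0,0],0],
    [[0,5,0],[0,0,0],0],
    [[0,0,0],[0,0,0],0],
    [[0,0,0],[0,0,0],0],
    [[0,0,0],[0,0,0],0],
    [[0,0,0],[0,0,0],0],
  ],
)

```text
clock: 8.45
eef_pos: [0.45, 0.1573, 0.1356]
tool_rot: [0.716, -0.698, 0.0, 0.0]
ft_force: [-0.3, -0.1, -3.5]
grip_width: 0.0234
grasp_force: 59.1
```

```bash
cat > av.py <<'E'
from h import *
A=[];F=[];T=[]
for i in range(8):
    camera("wrist");o=get_obs();A.append(o["eef_pos"]*1000);q=o["tool_rot"];T.append(2*np.degrees(np.arctan2(q[1],q[0]))%360-180);F.append(o["ft_force"])
print(o["clock"],np.mean(A,0).round(2),np.std(A,0).round(2),"clampyaw",(np.mean(T)%360).round(2),"F",np.mean(F,0).round(2),"grip",o["grip_width"],o["grasp_force"])
E
python3 av.py
```

```text
8.85 [450.03 157.95 135.83] [0.04 0.34 0.05] clampyaw 91.47 F [-0.05  0.01 -2.66] grip 0.023208881386063432 59.13738191127777
```

drive_tool(
  increments=[
    [[-0.8,0.8,-14],[0,0,0.1],0],
    [[0,0,-14],[0,0,0],0],
    [[0,0,-10],[0,0,0],0],
    [[0,0,0],[0,0,0],0],
    [[0,0,0],[0,0,0],0],
    [[0,0,0],[0,0,0],0],
  ],
)

```text
clock: 9.35
eef_pos: [0.4496, 0.1596, 0.0984]
tool_rot: [0.717, -0.697, 0.0, -0.0]
ft_force: [-0.2, 0.9, -2.8]
grip_width: 0.0238
grasp_force: 59.2
```

```bash
python3 av.py
```

```text
9.75 [449.6  159.55  98.42] [0.21 0.08 0.21] clampyaw 91.64 F [ 0.09 -0.25 -2.71] grip 0.023773836088135332 59.18421506881714
```

drive_tool(
  increments=[
    [[-0.5,-0.5,-2],[0,0,0],0],
    [[0,0,-2],[0,0,0],0],
    [[0,0,-1],[0,0,0],0],
    [[0,0,-1],[0,0,0],0],
    [[0,0,-1],[0,0,0],0],
    [[0,0,-1],[0,0,0],0],
    [[0,0,0],[0,0,0],0],
  ],
)

```text
clock: 10.33
eef_pos: [0.4484, 0.1588, 0.0895]
tool_rot: [0.717, -0.697, -0.0, 0.0]
ft_force: [0.2, 0.6, -2.7]
grip_width: 0.0237
grasp_force: 59.2
```

drive_tool(
  increments=[
    [[0,0,-1],[0,0,0],0],
    [[0,0,-1],[0,0,0],0],
    [[0,0,-1],[0,0,0],0],
    [[0,0,-1],[0,0,0],0],
    [[0,0,0],[0,0,0],0],
  ],
)

```text
clock: 10.75
eef_pos: [0.4484, 0.1588, 0.0855]
tool_rot: [0.717, -0.697, -0.0, 0.0]
ft_force: [0.1, 0.0, -2.6]
grip_width: 0.023
grasp_force: 59.2
```

In the slot with no contact force. Continue down towards the plunger (met at z ≈ 77).

drive_tool(
  increments=[
    [[0,0,-1.5],[0,0,0],0],
    [[0,0,-1.5],[0,0,0],0],
    [[0,0,-1.5],[0,0,0],0],
    [[0,0,-1.5],[0,0,0],0],
    [[0,0,-1],[0,0,0],0],
    [[0,0,0],[0,0,0],0],
  ],
)

```text
clock: 11.25
eef_pos: [0.4484, 0.1588, 0.0785]
tool_rot: [0.717, -0.697, -0.0, 0.0]
ft_force: [-0.3, -0.5, -3.4]
grip_width: 0.0237
grasp_force: 59.2
```

drive_tool(
  increments=[
    [[0,0,-1],[0,0,0],0],
    [[0,0,-1],[0,0,0],0],
    [[0,0,-1],[0,0,0],0],
    [[0,0,0],[0,0,0],0],
    [[0,0,0],[0,0,0],0],
  ],
)

```text
clock: 11.67
eef_pos: [0.4488, 0.159, 0.0766]
tool_rot: [0.717, -0.697, 0.0, -0.0]
ft_force: [-1.0, -0.2, 5.4]
grip_width: 0.0232
grasp_force: 60.2
```

drive_tool(
  increments=[
    [[0,0,-1.5],[0,0,0],0],
    [[0,0,-1.5],[0,0,0],0],
    [[0,0,-1],[0,0,0],0],
    [[0,0,-1],[0,0,0],0],
    [[0,0,0],[0,0,0],0],
    [[0,0,0],[0,0,0],0],
  ],
)

```text
clock: 12.17
eef_pos: [0.4489, 0.159, 0.0721]
tool_rot: [0.717, -0.697, 0.0, -0.001]
ft_force: [-2.4, -2.0, 8.0]
grip_width: 0.0234
grasp_force: 60.6
```

drive_tool(
  increments=[
    [[0,0,-0.7],[0,0,0],0],
    [[0,0,-0.7],[0,0,0],0],
    [[0,0,0],[0,0,0],0],
    [[0,0,0],[0,0,0],0],
  ],
)

```text
clock: 12.5
eef_pos: [0.4489, 0.159, 0.0708]
tool_rot: [0.717, -0.697, 0.0, -0.001]
ft_force: [-3.6, -1.2, 9.8]
grip_width: 0.0234
grasp_force: 60.7
```

drive_tool(
  increments=[
    [[0,0,-0.7],[0,0,0],0],
    [[0,0,-0.7],[0,0,0],0],
    [[0,0,0],[0,0,0],0],
    [[0,0,0],[0,0,0],0],
  ],
)

```text
clock: 12.83
eef_pos: [0.4489, 0.1591, 0.0702]
tool_rot: [0.717, -0.697, 0.0, -0.001]
ft_force: [-4.9, -2.2, 15.4]
grip_width: 0.0233
grasp_force: 61.6
```

Home (force steps up to 18 N net). Ease slightly, then turn clockwise.

drive_tool(
  increments=[
    [[-0.4,0,0.3],[0,0,0],0],
    [[0,0,0],[0,0,-3],0],
    [[0,0,0],[0,0,-4],0],
    [[0,0,0],[0,0,-4],0],
    [[0,0,0],[0,0,0],0],
  ],
)

```text
clock: 13.25
eef_pos: [0.4496, 0.1592, 0.0703]
tool_rot: [-0.646, 0.763, -0.001, 0.002]
ft_force: [-2.3, -1.2, 10.0]
grip_width: 0.0235
grasp_force: 60.9
```

drive_tool(
  increments=[
    [[0,0,0],[0,0,-5],0],
    [[0,0,0],[0,0,-5],0],
    [[0,0,0],[0,0,-5],0],
    [[0,0,0],[0,0,-5],0],
    [[0,0,0],[0,0,0],0],
  ],
)

```text
clock: 13.67
eef_pos: [0.4498, 0.1597, 0.0703]
tool_rot: [-0.504, 0.864, -0.0, 0.002]
ft_force: [-1.3, -0.6, 11.0]
grip_width: 0.0234
grasp_force: 60.9
```

```bash
python3 -c "
from h import *
o=get_obs();print(o['ft_force'],o['ft_torque'],o['eef_pos'],o['joint_pos'].round(2))"
```

```text
[-1.31512945 -0.59000053 10.98491492] [0.02008208 0.45408241 0.04198024] [0.44980026 0.15972498 0.07034344] [ 0.34  0.33 -0.32  0.91  0.   -0.71]
```

Turning freely (vertical torque 0.04 N m). 59.4° now; on to 1.6°.

drive_tool(
  increments=[
    [[0,0,0],[0,0,-6],0],
    [[0,0,0],[0,0,-6],0],
    [[0,0,0],[0,0,-6],0],
    [[0,0,0],[0,0,-6],0],
    [[0,0,0],[0,0,-6],0],
    [[0,0,0],[0,0,0],0],
  ],
)

```text
clock: 14.17
eef_pos: [0.4495, 0.1604, 0.0704]
tool_rot: [-0.263, 0.965, 0.001, 0.002]
ft_force: [-2.4, 1.8, 9.6]
grip_width: 0.0231
grasp_force: 60.9
```

drive_tool(
  increments=[
    [[0,0,0],[0,0,-6],0],
    [[0,0,0],[0,0,-6],0],
    [[0,0,0],[0,0,-6],0],
    [[0,0,0],[0,0,-5],0],
    [[0,0,0],[0,0,-3],0],
    [[0,0,0],[0,0,0],0],
    [[0,0,0],[0,0,0],0],
  ],
)

```text
clock: 14.75
eef_pos: [0.4493, 0.1599, 0.0703]
tool_rot: [-0.041, 0.999, 0.001, 0.002]
ft_force: [-2.8, 0.7, 10.6]
grip_width: 0.0234
grasp_force: 61.0
```

```bash
python3 -c "
from h import *
o=get_obs();q=o['tool_rot'];print(2*np.degrees(np.arctan2(q[1],q[0]))-180,o['ft_force'],o['ft_torque'],o['eef_pos'],o['joint_pos'].round(2))"
```

```text
4.6545254681101085 [-2.84404933  0.68852697 10.58928671] [0.1132078  0.78422344 0.02562557] [0.44928478 0.15992069 0.07030649] [ 0.34  0.33 -0.32  0.91  0.    0.26]
```

drive_tool(
  increments=[
    [[0,0,0],[0,0,-2],0],
    [[0,0,0],[0,0,-1.5],0],
    [[0,0,0],[0,0,0],0],
    [[0,0,0],[0,0,0],0],
  ],
)

```text
clock: 15.08
eef_pos: [0.4493, 0.1596, 0.0703]
tool_rot: [-0.01, 1.0, 0.001, 0.002]
ft_force: [-2.9, -0.3, 11.5]
grip_width: 0.0235
grasp_force: 61.0
```

```bash
python3 -c "
from h import *
o=get_obs();q=o['tool_rot'];print(2*np.degrees(np.arctan2(q[1],q[0]))-180,o['ft_force'],o['ft_torque'],o['eef_pos'],o['joint_pos'].round(2))"
```

```text
1.1460482338309532 [-2.89737502 -0.2751415  11.49281632] [-0.07892716  0.72065089 -0.02006658] [0.4493385  0.15956336 0.07027108] [ 0.34  0.33 -0.32  0.91  0.    0.32]
```

drive_tool(
  increments=[
    [[0,0,0],[0,0,-1.5],0],
    [[0,0,0],[0,0,0],0],
    [[0,0,0],[0,0,0],0],
  ],
)

```text
clock: 15.33
eef_pos: [0.4493, 0.1594, 0.0703]
tool_rot: [0.003, 1.0, 0.001, 0.002]
ft_force: [-1.8, -0.2, 10.9]
grip_width: 0.0235
grasp_force: 61.0
```

```bash
python3 -c "
from h import *
o=get_obs();q=o['tool_rot'];print(2*np.degrees(np.arctan2(q[1],q[0]))-180,o['ft_force'],o['ft_torque'],o['eef_pos'])"
```

```text
-0.3500027880463392 [-1.8350672  -0.19752391 10.91280121] [-0.17515977  0.75356582  0.04182545] [0.44928298 0.15942115 0.07027558]
```

drive_tool(
  increments=[
    [[0,0,0],[0,0,-1.5],0],
    [[0,0,0],[0,0,-1],0],
    [[0,0,0],[0,0,0],0],
    [[0,0,0],[0,0,0],0],
  ],
)

```text
clock: 15.67
eef_pos: [0.4492, 0.159, 0.0703]
tool_rot: [0.025, 1.0, 0.0, 0.001]
ft_force: [-2.7, -1.5, 11.8]
grip_width: 0.0236
grasp_force: 61.1
```

```bash
python3 -c "
from h import *
o=get_obs();q=o['tool_rot'];print(2*np.degrees(np.arctan2(q[1],q[0]))-180,o['ft_force'],o['ft_torque'],o['eef_pos'])"
```

```text
-2.858296654078032 [-2.65660121 -1.48836047 11.81967919] [-0.41821189  0.73681274  0.06398085] [0.44920206 0.15899128 0.07025993]
```

drive_tool(
  increments=[
    [[0,0,0],[0,0,2.5],0],
    [[0,0,0],[0,0,1.5],0],
    [[0,0,1],[0,0,0],0],
    [[0,0,1],[0,0,0],0],
    [[0,0,1],[0,0,0],0],
    [[0,0,0],[0,0,0],0],
    [[0,0,0],[0,0,0],0],
  ],
)

```text
clock: 16.25
eef_pos: [0.4493, 0.1591, 0.0729]
tool_rot: [-0.01, 1.0, 0.0, 0.001]
ft_force: [-1.5, -1.2, 9.2]
grip_width: 0.0236
grasp_force: 60.7
```

```bash
python3 -c "
from h import *
o=get_obs();q=o['tool_rot'];print(2*np.degrees(np.arctan2(q[1],q[0]))-180,o['ft_force'],o['ft_torque'],o['eef_pos'])"
```

```text
1.1333885396757637 [-1.50755546 -1.23722845  9.18281851] [-0.24097335  0.46051038  0.02625812] [0.44925778 0.15913834 0.07291395]
```

drive_tool(
  increments=[
    [[0,0,1],[0,0,0],0],
    [[0,0,1],[0,0,0],0],
    [[0,0,1],[0,0,0],0],
    [[0,0,0],[0,0,0],0],
    [[0,0,0],[0,0,0],0],
  ],
)

```text
clock: 16.67
eef_pos: [0.4492, 0.1591, 0.0756]
tool_rot: [-0.01, 1.0, 0.0, 0.001]
ft_force: [-1.0, -1.4, 5.9]
grip_width: 0.0238
grasp_force: 60.4
```

drive_tool(
  increments=[
    [[0,0,0.5],[0,0,0],0],
    [[0,0,0.5],[0,0,0],0],
    [[0,0,0.5],[0,0,0],0],
    [[0,0,0],[0,0,0],0],
    [[0,0,0],[0,0,0],0],
  ],
)

```text
clock: 17.08
eef_pos: [0.4491, 0.1591, 0.0765]
tool_rot: [-0.01, 1.0, 0.0, 0.001]
ft_force: [0.3, -0.1, 5.1]
grip_width: 0.0236
grasp_force: 59.9
```

```bash
python3 -c "
from h import *
o=get_obs();q=o['tool_rot'];print(2*np.degrees(np.arctan2(q[1],q[0]))-180,o['ft_force'],o['ft_torque'],o['eef_pos'])"
```

```text
1.1366092637112217 [ 0.33837388 -0.13212501  5.09979321] [-0.09167253 -0.02116005  0.00788087] [0.44911744 0.15911058 0.07654054]
```

drive_tool(
  increments=[
    [[0,0,0.6],[0,0,0],0],
    [[0,0,0],[0,0,0],0],
    [[0,0,0],[0,0,0],0],
  ],
)

```text
clock: 17.33
eef_pos: [0.449, 0.1591, 0.0767]
tool_rot: [-0.01, 1.0, 0.0, 0.001]
ft_force: [1.1, 0.8, 2.5]
grip_width: 0.0233
grasp_force: 59.7
```

Seated: the foot stops at the groove ceiling (6.5 mm up) and the force falls. Release and withdraw straight up.

drive_tool(
  increments=[
    [[0,0,0],[0,0,0],0.2],
    [[0,0,0],[0,0,0],0.35],
    [[0,0,0],[0,0,0],0.5],
    [[0,0,0],[0,0,0],0.65],
    [[0,0,0],[0,0,0],0.65],
    [[0,0,0],[0,0,0],0.65],
    [[0,0,0],[0,0,0],0.65],
  ],
)

```text
clock: 17.92
eef_pos: [0.4479, 0.1588, 0.0762]
tool_rot: [-0.01, 1.0, -0.0, -0.0]
ft_force: [0.0, 0.5, 0.9]
grip_width: 0.0554
grasp_force: 0.0
```

drive_tool(
  increments=[
    [[0,0,10],[0,0,0],0.65],
    [[0,0,20],[0,0,0],0.65],
    [[0,0,20],[0,0,0],0.65],
    [[0,0,20],[0,0,0],0.65],
    [[0,0,20],[0,0,0],0.65],
    [[0,0,20],[0,0,0],0.65],
    [[0,0,0],[0,0,0],0.65],
    [[0,0,0],[0,0,0],0.65],
  ],
)

```text
clock: 18.58
eef_pos: [0.449, 0.1592, 0.1874]
tool_rot: [-0.01, 1.0, 0.0, 0.001]
ft_force: [0.0, 0.4, 0.2]
grip_width: 0.0559
grasp_force: 0.0
```

```bash
cat > s9.py <<'E'
from h import *
w=camera("wrist");s=camera("scene")
a=cv2.resize(w["image"][20:370,120:520],(400,350));b=cv2.resize(s["image"][150:290,300:460],(400,350),interpolation=cv2.INTER_CUBIC)
cv2.imwrite("pics/fin.png",np.hstack([a,b])[:,:,::-1])
E
python3 s9.py
```

```text
(no output)
```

View pics/fin.png

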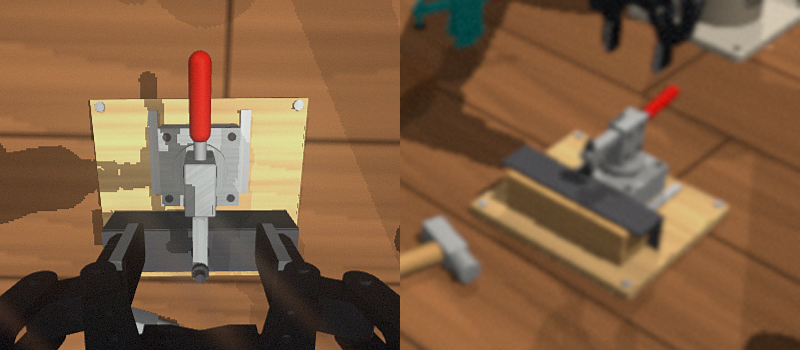

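The picture shows the clamp standing upright in the steel block, handle (200,95) and arm tip (200,270) in the left view. The arm lies square over the angle iron, and the gripper is clear.

```bash
python3 -c "
from h import *
print(job_done())"
```

```text
the job is handed in; nothing more can be done
None
```

The clamp is locked in the jig slot with its arm over the angle iron and let go; it seated after a quarter turn, no wrist force reading passed about 16 N, and the job was handed in at about 19 s.

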